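# Mix the flux bottle and stand it ready

### The job

Mix the amber flux bottle that lies in the rack: turn it upside down, cap pointing straight down, and keep it so for two seconds. Then stand it upright, cap up, wholly on the cork mat, setting it down gently, and leave the other things on the desk where they are.

Things in the scene. Friction and masses are not known exactly. Their poses are not given: they have to be found in the camera images.
- bottle: Amber flux bottle, white screw cap, 140 mm long, 0.15 to 0.3 kg. From the underside: body 54 mm in diameter to 95 mm (white label 20 to 75), shoulder to 113, cap 34 mm in diameter from 116 to 140 mm. Origin: centre of the underside; z: along its axis towards the cap. Centre of mass 57 mm up. It starts lying on the rack, z along the rack's x, underside about 55 mm to -x of the rack's middle.
- rack: Fixed black rack where the bottle lies on its side: base 130 x 90 x 8 mm, two steel rails along x, 108 mm long, 8 mm thick, centres 18 mm either side of the middle, 50 mm up. The lying bottle's axis is 75 mm above the desk; rails and uprights (44 mm over all) are narrower than the bottle, so fingers pass on both sides. Origin: middle of the base, on the desk; z up.
- mat: Fixed round cork mat on the desk where the bottle has to stand, 110 mm in diameter, 4 mm thick. Origin: centre of its underside, on the desk; its top is 4 mm above. z up.
- blue_bottle: Bystander: clear bottle of the same form and size as the amber one, with a blue label and a black cap, standing upright. Origin: centre of its underside; z up.
- mouse: Bystander: black computer mouse, about 81 x 62 x 33 mm. Origin: on the desk under its rounded end.
- phone: Bystander: black phone lying flat, 150 x 74 x 9 mm. Origin: centre of its underside.
- red_box: Bystander: small red carton, 85 x 55 x 30 mm. Origin: centre of its underside.
- board: Bystander: small green circuit board in a black tray, 100 x 70 mm, 33 mm high. Origin: centre of its underside.
- screwdriver: Bystander: screwdriver lying on the desk. Origin: centre of its underside.
Mind the look-alikes: they are no part of the job. Of the things that look like the mat, the largest one is meant. What is shaped like the bottle but yellow is not meant.

How it is judged:
By the outcome, as a careful person would: the job done as asked, in the order asked, and still so for the second after the job is handed in, with the robot touching nothing.
It also fails if it takes over 72 s, if anything falls off the work surface, if the arm or the gripper's body presses on something with over 40 N, if the wrist force passes 120 N, or if a joint passes its speed limit or range.

### The arm

A 6-joint arm with a two-finger parallel gripper is mounted at the origin on the work surface. World frame = base frame: x ahead of the robot, y to its left, z up, the work surface at z = 0. Lengths are in m, angles in rad, forces in N, time in s.
With the tool pointing down it reaches from about 0.375 to 0.9 m from the base axis. Payload 3.1 kg.
Tool frame: the origin (TCP) lies between the finger pads; the fingertips stand 8 mm ahead of it and the grasp point (between the pads) lies 11 mm behind it; z points along the fingers, y is the line along which they close (so a half turn about z gives the same grasp; the last joint's range is limited). The gripper opens to 87 mm and grips with 3 to 60 N. Pads are 19 mm wide; open, the fingers measure 117 mm over their backs; the gripper's body (75 mm by 190 mm) begins 51 mm behind the grasp point.
Start: joints at [1, 0.527, 1.433, -0, 1.181, -0.178], TCP at [0.239, 0.578, 0.193] pointing down, gripper open.
Joint ranges: [-3.08, 3.08], [-0.75, 2.2], [0.22, 2.44], [-1.43, 4.57], [0, 2.65], [-2.85, 2.85]. Speed limits (rad/s): [2.79, 2.79, 3.14, 3.14, 3.14, 3.14].

### API

Orientations are given as a unit quaternion [x, y, z, w].
In Python, from rig import robot gives the robot as it stands.
- The arm moves only by the tool move_arm, never from a script. Its argument "motion" is text: rows parted by semicolons, each of 5 numbers parted by spaces: the opening, from -1 (shut) to 1 (fully open), then the shift along the tool's x, y, z normalised to -1 to 1, where 1 is 0.2 m, then the turn about the tool's z normalised to -1 to 1, where 1 is pi rad. A call has 1 to 12 rows; each row is the pose to reach, as a shift and turn from the pose commanded when the call began, along the tool's axes at that moment, turning the shorter way round; what a row does not reach only later rows make up. A row lasts 1/12 s, in which the tool goes at most 41.7 mm and 7.16 degrees, less where a joint would pass 70% of its speed; a pose out of reach is approached as far as the arm can. A call with a number of a shift or a turn outside -1 to 1 is refused whole. A call with a gripper value outside its range is refused whole. The fingers move at their own pace and stop on an object; "newtons" is the grip in N (left out, the last holds). Time passes only in rows, so rows that repeat a pose let the fingers close. It gives the time, the measured TCP pose, the force, the opening and the grip force at its end, in the units of the state.
- robot.get_obs(): the state, without advancing time (a new reading comes with each control period).
- robot.camera(name): name is "scene" or "side" or "wrist"; returns (picture, depth): 420x560x3 uint8, red, green, blue; 420x560 float32, m along the optical axis (not along the pixel's ray), 0 where there is no reading.
- robot.camera_model(name): a dict with "mtx" (3x3 intrinsics, pixels), "position" and "attitude" of the camera in the world. Camera axes: x right, y down, z forward; pixel columns grow to the right and rows downward; lengths in m; the calibration is good to about 2 mm. A picture is of the moment at which its call begins: read the wrist's pose just before it. camera_model takes no time and is no camera call; for the wrist camera it gives the pose at the moment of the call.
- robot.hand_in(): hands the job in; it is judged then, once.
The state is a dict: "time": time; "q": joint angles; "joint_velocities": joint speeds; "joint_torque": joint torques, N m; "position": TCP position; "tool_rot": TCP orientation; "ft_force": force on the tool from outside, world axes, zero at the start; "moment": the same for the moment, N m; "grip_width": finger opening in m; "grip_force": force on a finger pad.
Only numpy, scipy, OpenCV 4.12 (cv2) and the standard library are available. Lean on these libraries where they do the work, as an engineer would, in place of code of your own. Each camera call takes 0.05 s, during which the arm holds its last target. There are 200 camera calls.

## Working session

There is one attempt and no reset: what is moved stays moved. The work goes in short steps, Python scripts to look and compute and a tool call to move; the robot and the scene stay as the last step left them, time stands still between calls to the robot, and variables do not carry over. Pictures are saved under pics/ and viewed, at most 10 in all, crops included, and the job is handed in when it is done.

Besides the shell and the picture viewer there is one more tool, called after "Call:" in YAML: its name, and indented under it one key for each argument. move_arm: Moves the arm, as the interface text tells. Its arguments: {"type":"object","properties":{"motion":{"type":"string"},"newtons":{"type":"number"}},"required":["motion"]}

```bash
mkdir -p pics
cat > h.py <<'E'
import numpy as np, cv2
from scipy.spatial.transform import Rotation as R
from rig import robot
def snap(n,f):
    m=robot.camera_model(n); p,d=robot.camera(n)
    cv2.imwrite(f'pics/{f}.png',p[:,:,::-1]); np.savez(f'pics/{f}.npz',p=p,d=d,K=m['mtx'],t=m['position'],a=m['attitude'])
    return p,d,m
def rot(a):
    a=np.array(a); return a if a.shape==(3,3) else R.from_quat(a).as_matrix()
def cloud(d,m):
    K=np.array(m['mtx']); v,u=np.mgrid[:d.shape[0],:d.shape[1]]
    c=np.stack([(u-K[0,2])/K[0,0]*d,(v-K[1,2])/K[1,1]*d,d],-1)
    return c@rot(m['attitude']).T+np.array(m['position'])
E
python3 - <<'E'
from h import *
print(robot.get_obs())
for n in('scene','side'):
    p,d,m=snap(n,n+'0'); print(n,m)
a=cv2.imread('pics/scene0.png');b=cv2.imread('pics/side0.png')
E
```

```text
{'time': 0.0, 'q': array([ 1.00050811e+00,  5.28447030e-01,  1.43390356e+00, -8.70062579e-08,
        1.18137855e+00, -1.78489028e-01]), 'joint_velocities': array([ 0.00121897, -0.00016145, -0.000105  ,  0.00112409, -0.00097963,
        0.00080029]), 'joint_torque': array([ 1.47246094e-03, -4.40042138e+01, -1.76592064e+01,  6.33905525e-02,
        5.80745330e-02, -1.77681654e-04]), 'position': array([0.2381898 , 0.57697676, 0.19158305]), 'tool_rot': array([ 1.94648875e-01,  9.80872405e-01, -9.94265070e-04, -3.90624046e-04]), 'ft_force': array([-0.13501137, -0.21141454, -0.31041559]), 'moment': array([-0.02353531,  0.0191463 , -0.05444959]), 'grip_force': 0.0, 'grip_width': 0.08663670193194226}
scene {'mtx': array([[463.50863624,   0.        , 278.63968648],
       [  0.        , 463.50863624, 203.67657137],
       [  0.        ,   0.        ,   1.        ]]), 'position': array([1.04188398, 0.3860999 , 1.04763276]), 'attitude': array([ 0.40020604,  0.87099822, -0.2561372 , -0.12486377])}
side {'mtx': array([[462.22500668,   0.        , 272.85626421],
       [  0.        , 462.22500668, 201.97203289],
       [  0.        ,   0.        ,   1.        ]]), 'position': array([-0.24745748, -0.77038118,  0.84162966]), 'attitude': array([ 0.81159262, -0.35631943,  0.18070862, -0.42626082])}
```

View pics/scene0.png

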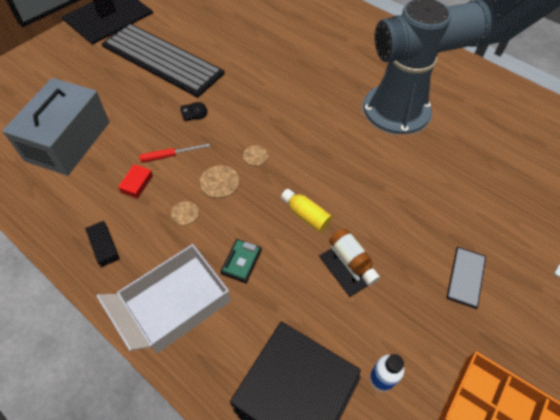

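View pics/side0.png

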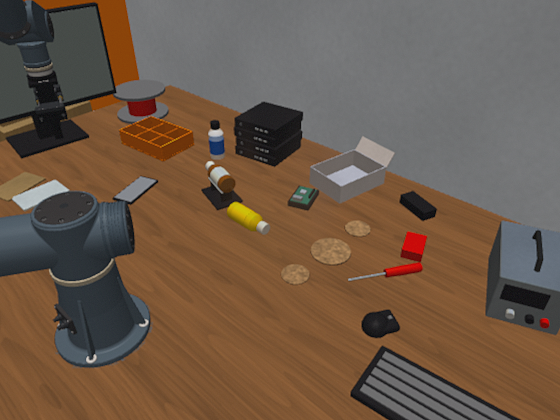

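The scene view shows the amber bottle in the rack at about (352,253) with its cap at (370,276). The yellow decoy is at (306,209), the largest mat at (219,181), and the blue bottle at (388,372). The side view agrees: bottle (220,180), large mat (331,250).

Run:
```python
from h import *
for n in('scene','side'):
    z=np.load(f'pics/{n}0.npz'); m=dict(mtx=z['K'],position=z['t'],attitude=z['a']); P=cloud(z['d'],m); ok=z['d']>0
    hsv=cv2.cvtColor(z['p'],cv2.COLOR_RGB2HSV)
    def ray(u,v,h):
        K=z['K'];r=rot(z['a'])@np.array([(u-K[0,2])/K[0,0],(v-K[1,2])/K[1,1],1]);t=z['t'];return t+r*(h-t[2])/r[2]
    c=(355,255) if n=='scene' else (220,180)
    mc=(219,181) if n=='scene' else (331,250)
    # things standing >50mm up near the rack
    v,u=np.mgrid[:420,:560]
    near=(np.hypot(u-c[0],v-c[1])<45)&ok&(P[...,2]>.058)&(P[...,2]<.115)
    _,lab=cv2.connectedComponents(near.astype(np.uint8)); k=lab[c[1]-3:c[1]+4,c[0]-3:c[0]+4].max(); b=lab==k
    Q=P[b]; xy=Q[:,:2]; mu=xy.mean(0); w,V=np.linalg.eigh(np.cov(xy.T)); ax=V[:,1]
    s=(xy-mu)@ax; t=(xy-mu)@V[:,0]
    print(n,'bottle',b.sum(),mu,'axis',ax,'ext',np.percentile(s,[0,2,98,100]),np.percentile(t,[1,99]),'zmax',np.percentile(Q[:,2],[50,98]))
    # axis line from points near top
    T=Q[Q[:,2]>.093]; print(' top',T.mean(0),len(T)); l=cv2.fitLine(T[:,:2].astype(np.float32),2,0,.01,.01).ravel();print(' line',l)
    H=hsv.astype(int); 
    wood=np.abs(P[...,2])
    # mat by brightness/colour difference
    g=(H[...,2]>165)&(H[...,1]<160)&(H[...,1]>60)&(np.hypot(u-mc[0],v-mc[1])<32)
    g=cv2.morphologyEx(g.astype(np.uint8),cv2.MORPH_CLOSE,np.ones((5,5)))
    cs,_=cv2.findContours(g,0,1); cc=max(cs,key=cv2.contourArea); e=cv2.fitEllipse(cv2.convexHull(cc))
    pts=np.array([ray(*q[0],.004)[:2] for q in cv2.convexHull(cc)]); (x,y),r=cv2.minEnclosingCircle(pts.astype(np.float32))
    print(' mat',e,ray(*e[0],.004),(x,y,r), H[mc[1],mc[0]])
```

```text
scene bottle 1292 [0.55499692 0.21245788] axis [0.26166044 0.96516   ] ext [-0.06899073 -0.0657885   0.07038023  0.07162733] [-0.0199766   0.02974631] zmax [0.09436006 0.10368444]
 top [0.54632658 0.20078431 0.09907294] 704
 line [0.28935352 0.9572223  0.5463266  0.20078431]
 mat ((218.80026245117188, 180.66305541992188), (30.787986755371094, 38.344783782958984), 80.43963623046875) [ 0.56608186 -0.22013333  0.004     ] (0.5651817917823792, -0.22108519077301025, 0.05420519411563873) [ 16 113 185]
side bottle 537 [0.53010389 0.18916026] axis [0.23529668 0.97192359] ext [-0.04502295 -0.04218274  0.09319502  0.10535222] [-0.02848374  0.02120953] zmax [0.09286432 0.10661947]
 top [0.53493173 0.19472665 0.1005967 ] 267
 line [0.27894333 0.96030754 0.5349317  0.19472666]
 mat ((338.0248718261719, 251.38560485839844), (20.427949905395508, 25.302093505859375), 31.441423416137695) [ 0.57395705 -0.23908313  0.004     ] (0.5665782690048218, -0.2294616997241974, 0.049337029457092285) [ 16 119 165]
```

Call:
move_arm:
  motion: "1 -0.1 -0.05 -0.3 0.04; 1 -0.2 -0.1 -0.4 0.08; 1 -0.3 -0.2 -0.4 0.12; 1 -0.4 -0.25 -0.4 0.16; 1 -0.5 -0.3 -0.4 0.2; 1 -0.6 -0.35 -0.4 0.24; 1 -0.7 -0.4 -0.4 0.28; 1 -0.8 -0.45 -0.4 0.32; 1 -0.9 -0.5 -0.4 0.36; 1 -1 -0.55 -0.4 0.4; 1 -1 -0.55 -0.4 0.44; 1 -1 -0.55 -0.4 0.467"

```text
time: 1.1
position: [0.3822, 0.3983, 0.2721]
tool_rot: [0.804, 0.595, -0.001, 0.0]
ft_force: [0.1, 0.5, -1.2]
grip_width: 0.0869
grip_force: 0.0
```

Call:
move_arm:
  motion: "1 -0.14 0.2 0 0; 1 -0.28 0.4 0 0; 1 -0.42 0.6 0 0; 1 -0.56 0.8 0 0; 1 -0.7 1 0 0; 1 -0.7 1 0 0; 1 -0.7 1 0 0"

```text
time: 1.68
position: [0.538, 0.203, 0.272]
tool_rot: [0.803, 0.596, 0.0, 0.002]
ft_force: [0.4, 1.0, 0.9]
grip_width: 0.0872
grip_force: 0.0
```

Run:
```python
from h import *
o=robot.get_obs();p,d,m=snap('wrist','w1');print(o['position'],o['q'],m)
```

```text
[0.53804308 0.202972   0.27202985] [ 0.16847555  0.37627795  1.46201012 -0.00346607  1.30097973  0.4641191 ] {'mtx': array([[327.09586291,   0.        , 279.41522787],
       [  0.        , 327.09586291, 213.84217148],
       [  0.        ,   0.        ,   1.        ]]), 'position': array([0.55808514, 0.27027246, 0.46380413]), 'attitude': array([ 0.98096267, -0.14593102, -0.01718881,  0.12696816])}
```

View pics/w1.png

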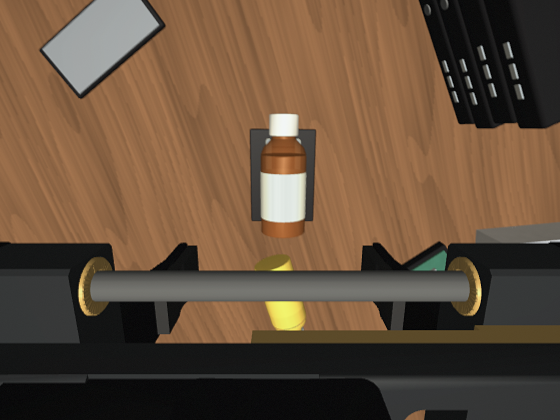

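The wrist view shows the bottle from its cap at (284,115) to its underside at (283,236), with clear space on both sides. The yellow bottle starts at (272,262).

Run:
```python
from h import *
z=np.load('pics/w1.npz'); m=dict(mtx=z['K'],position=z['t'],attitude=z['a']); P=cloud(z['d'],m)
v,u=np.mgrid[:420,:560]
b=(P[...,2]>.06)&(P[...,2]<.12)&(u>240)&(u<325)&(v>100)&(v<240)
Q=P[b]; T=Q[Q[:,2]>.096]; print(b.sum(),np.percentile(Q[:,2],98))
l=cv2.fitLine(T[:,:2].astype(np.float32),2,0,.01,.01).ravel();print(l, np.degrees(np.arctan2(l[1],l[0])))
K=z['K']
def ray(u,v,h):
    r=rot(z['a'])@np.array([(u-K[0,2])/K[0,0],(v-K[1,2])/K[1,1],1]);t=z['t'];return (t+r*(h-t[2])/r[2])[:2]
rows=[(r,np.where(b[r])[0]) for r in range(105,238,8)]
pts=np.array([ray((x.min()+x.max())/2,r,.075) for r,x in rows if len(x)>5],np.float32)
l2=cv2.fitLine(pts,2,0,.01,.01).ravel();print(l2,np.degrees(np.arctan2(l2[1],l2[0])))
ax=l2[:2]*np.sign(l2[1]); s=(Q[:,:2]-l2[2:])@ax
print('ends',l2[2:]+ax*s.min(),l2[2:]+ax*s.max(),s.max()-s.min())
o=robot.get_obs();print('toolx heading',np.degrees(np.arctan2(*rot(o['tool_rot'])[[1,0],0])))
y=(P[...,2]>.02)&(u>255)&(u<305)&(v>250)&(v<270);print('yellow',np.percentile(P[y],[1,99],axis=0))
```

```text
4960 0.10259768619976345
[0.2950856  0.9554708  0.5433587  0.20086595] 72.837326
[0.29495338 0.9555116  0.5471831  0.21316807] 72.84525
ends [0.5275774  0.14965472] [0.56869002 0.28284049] 0.13938686278520207
toolx heading 73.17439589284287
yellow [[0.47177349 0.08029851 0.02078033]
 [0.55808514 0.27027246 0.46380413]]
```

Call:
move_arm:
  motion: "1 -0.1 0.03 0.1 0; 1 -0.195 0.03 0.25 0; 1 -0.195 0.03 0.4 0; 1 -0.195 0.03 0.55 0; 1 -0.195 0.03 0.7 0; 1 -0.195 0.03 0.8 0; 1 -0.195 0.03 0.9 0; 1 -0.195 0.03 0.95 0; 1 -0.195 0.03 1 0; 1 -0.195 0.03 1 0"

```text
time: 2.57
position: [0.5266, 0.17, 0.0711]
tool_rot: [0.801, 0.599, -0.001, -0.001]
ft_force: [-0.2, -0.1, 0.3]
grip_width: 0.0871
grip_force: 0.0
```

Call:
move_arm:
  motion: "1 -0.02 0.03 0.035 0; 1 -0.02 0.03 0.035 0; 0 -0.02 0.03 0.035 0; -1 -0.02 0.03 0.035 0; -1 -0.02 0.03 0.035 0; -1 -0.02 0.03 0.035 0; -1 -0.02 0.03 0.035 0; -1 -0.02 0.03 0.035 0; -1 -0.02 0.03 0.035 0"
  newtons: 10

```text
time: 3.32
position: [0.5327, 0.1639, 0.0657]
tool_rot: [0.801, 0.598, 0.0, 0.0]
ft_force: [0.3, 0.9, -0.1]
grip_width: 0.0482
grip_force: 0.0
```

Call:
move_arm:
  motion: "-1 0 0 0 0; -1 0 0 0 0"

```text
time: 3.48
position: [0.5322, 0.164, 0.0655]
tool_rot: [0.801, 0.598, -0.001, -0.0]
ft_force: [-3.0, 0.8, 4.3]
grip_width: 0.0351
grip_force: 5.6
```

Run:
```python
from h import *
p,d,m=snap('side','s2');q,d2,m2=snap('wrist','w2')
a=cv2.resize(p[120:260,140:340],(560,392),interpolation=2);cv2.imwrite('pics/c2.png',np.vstack([a,cv2.resize(q,(560,420))])[:800,:,::-1][:, :560][:600] if 0 else np.hstack([cv2.resize(a,(400,280)),cv2.resize(q,(400,300))[:280]])[:,:,::-1])
o=robot.get_obs();print(o['grip_width'],o['grip_force'])
```

```text
0.0334961495670489 8.141835182905197
```

View pics/c2.png

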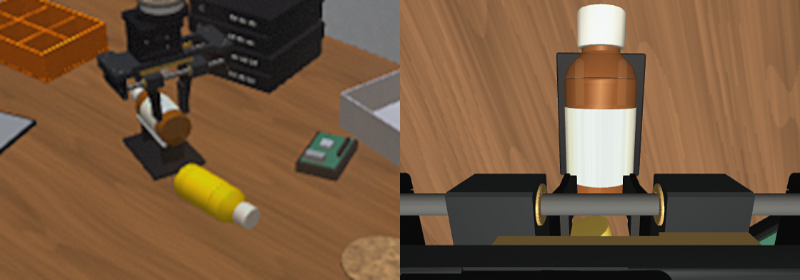

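Run:
```python
from h import *
z=np.load('pics/w2.npz'); m=dict(mtx=z['K'],position=z['t'],attitude=z['a']); P=cloud(z['d'],m)
o=robot.get_obs(); ax=np.array([.295,.9555]);print(z['t'],o['position'],o['ft_force'])
for v in range(0,420,15):
    u=278+0; q=P[v,418] if 0 else P[v,u+138*0]
    # column through bottle centre in full-res: ~ (600-400)/400*560=280 
    q=P[v,281]; print(v,z['p'][v,281],q.round(3),'s',round(float((q[:2]-[.5276,.1497])@ax),3))
```

```text
[0.55235208 0.23084126 0.25753216] [0.53188013 0.16400306 0.06577188] [-2.54725425 -0.12734972  4.44099652]
0 [149 107  72] [ 0.578  0.314 -0.002] s 0.172
15 [244 247 247] [0.567 0.278 0.092] s 0.134
30 [245 248 247] [0.565 0.273 0.091] s 0.128
45 [245 248 247] [0.563 0.266 0.092] s 0.122
60 [250 253 250] [0.562 0.261 0.091] s 0.116
75 [134  78  39] [0.56  0.254 0.092] s 0.109
90 [146  87  45] [0.558 0.247 0.099] s 0.102
105 [156  92  48] [0.556 0.241 0.102] s 0.095
120 [216 149  95] [0.554 0.234 0.101] s 0.089
135 [211 145  91] [0.552 0.228 0.102] s 0.082
150 [211 144  91] [0.55  0.221 0.102] s 0.075
165 [231 238 233] [0.548 0.215 0.102] s 0.068
180 [232 238 233] [0.546 0.208 0.103] s 0.061
195 [232 238 233] [0.544 0.201 0.102] s 0.054
210 [232 238 234] [0.542 0.194 0.102] s 0.046
225 [231 237 232] [0.54  0.186 0.102] s 0.039
240 [231 237 233] [0.537 0.179 0.103] s 0.031
255 [231 237 232] [0.535 0.171 0.102] s 0.023
270 [122  77  46] [0.542 0.196 0.178] s 0.049
285 [115 115 110] [0.542 0.194 0.183] s 0.047
300 [97 99 96] [0.541 0.19  0.183] s 0.043
315 [126 104  44] [0.513 0.094 0.028] s -0.057
330 [137 115  52] [0.54  0.188 0.191] s 0.04
345 [22 24 25] [0.54  0.189 0.198] s 0.041
360 [22 21 21] [0.54  0.189 0.204] s 0.042
375 [57 59 60] [0.54  0.189 0.207] s 0.041
390 [12 12 13] [0.54  0.189 0.211] s 0.042
405 [11 10 10] [0.54  0.189 0.214] s 0.041
```

Run:
```python
from h import *
z=np.load('pics/s2.npz');p=z['p'][150:230,180:280];cv2.imwrite('pics/c3.png',cv2.resize(p,(800,600),interpolation=cv2.INTER_CUBIC)[:,:,::-1])
```

```text
(no output)
```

View pics/c3.png

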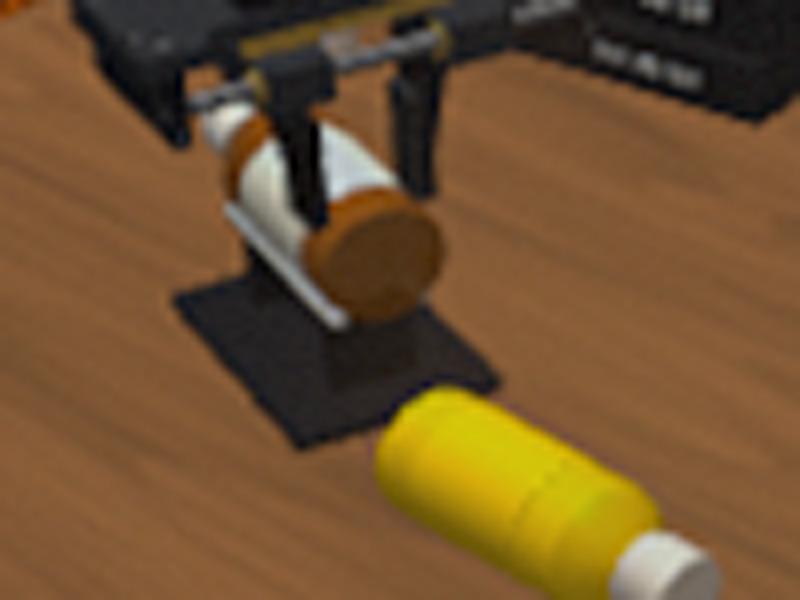

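The crop shows the fingers either side of the bottle, with the left tip at (315,220). The tips look high on the flank. I'll check their height by depth.

Run:
```python
from h import *
z=np.load('pics/w2.npz'); m=dict(mtx=z['K'],position=z['t'],attitude=z['a']); P=cloud(z['d'],m)
ax=np.array([.295,.9555]);n=np.array([.9555,-.295])
for v in (245,250,255,260,265,270):
    for U in (range(222,256,4),range(304,340,4)):
        print(v,[(u,)+tuple(np.round([(P[v,u,:2]-[.5276,.1497])@ax*1e3,(P[v,u,:2]-[.5276,.1497])@n*1e3,P[v,u,2]*1e3]).astype(int)) for u in U])
o=robot.get_obs();print((o['position'][:2]-[.5276,.1497])@n)
z=np.load('pics/s2.npz'); m=dict(mtx=z['K'],position=z['t'],attitude=z['a']); P=cloud(z['d'],m)
for c in [(315,215),(318,205),(315,190),(420,185),(420,170)]:
    u,v=180+c[0]//8,150+int(c[1]/7.5);print(u,v,P[v,u],[(P[v,u,:2]-[.5276,.1497])@a for a in(ax,n)])
```

```text
245 [(222, np.int64(-10), np.int64(-48), np.int64(0)), (226, np.int64(-10), np.int64(-44), np.int64(0)), (230, np.int64(27), np.int64(-25), np.int64(100)), (234, np.int64(27), np.int64(-23), np.int64(99)), (238, np.int64(26), np.int64(-22), np.int64(97)), (242, np.int64(25), np.int64(-20), np.int64(95)), (246, np.int64(26), np.int64(-17), np.int64(96)), (250, np.int64(26), np.int64(-15), np.int64(97)), (254, np.int64(27), np.int64(-13), np.int64(98))]
245 [(304, np.int64(27), np.int64(13), np.int64(98)), (308, np.int64(27), np.int64(15), np.int64(98)), (312, np.int64(26), np.int64(17), np.int64(97)), (316, np.int64(26), np.int64(19), np.int64(96)), (320, np.int64(26), np.int64(21), np.int64(97)), (324, np.int64(28), np.int64(23), np.int64(100)), (328, np.int64(27), np.int64(25), np.int64(99)), (332, np.int64(-6), np.int64(43), np.int64(7)), (336, np.int64(-9), np.int64(47), np.int64(0))]
250 [(222, np.int64(-14), np.int64(-48), np.int64(0)), (226, np.int64(-14), np.int64(-44), np.int64(0)), (230, np.int64(27), np.int64(-24), np.int64(107)), (234, np.int64(27), np.int64(-22), np.int64
[... 4246 characters left out ...]
, np.int64(178)), (332, np.int64(49), np.int64(14), np.int64(178)), (336, np.int64(49), np.int64(15), np.int64(178))]
-0.00012973829917531344
219 178 [0.50788902 0.16481891 0.10345   ] [np.float64(0.008631377930254806), np.float64(-0.02329391872425863)]
219 177 [0.50667296 0.1628828  0.10836601] [np.float64(0.006422687848922631), np.float64(-0.02388471008206743)]
219 175 [0.50693147 0.16234579 0.11553454] [np.float64(0.005985835043476176), np.float64(-0.02347928898075398)]
232 174 [0.54989278 0.15228289 0.10365432] [np.float64(0.009044326012700155), np.float64(0.020538800849759075)]
232 172 [0.54950814 0.151176   0.11142352] [np.float64(0.007873220859208035), np.float64(0.02049781213644987)]
```

The depth data, the wedge-like force and the 33 mm width all agree that the real fingertips sit about 30 mm above the reported TCP, not 8 mm below it. I'll open, go about 40 mm lower and regrip.

Call:
move_arm:
  motion: "1 0 0 0 0; 1 0 0 0 0; 1 0 0 0 0; 1 0 0 0 0; 1 0 0 0.05 0; 1 0 0 0.1 0; 1 0 0 0.15 0; 1 0 0 0.2 0; 1 0 0 0.2 0"

```text
time: 4.33
position: [0.5307, 0.1636, 0.0228]
tool_rot: [0.801, 0.598, -0.002, -0.001]
ft_force: [-0.0, 0.2, -0.5]
grip_width: 0.0836
grip_force: 0.0
```

Call:
move_arm:
  motion: "-1 0 0 0 0; -1 0 0 0 0; -1 0 0 0 0; -1 0 0 0 0; -1 0 0 0 0; -1 0 0 0 0; -1 0 0 0 0; -1 0 0 0 0"
  newtons: 10

```text
time: 5.0
position: [0.5317, 0.164, 0.0258]
tool_rot: [0.801, 0.598, -0.001, -0.001]
ft_force: [-2.4, 1.0, 3.4]
grip_width: 0.0535
grip_force: 10.0
```

Call:
move_arm:
  motion: "-1 0 0 -0.05 0; -1 0 0 -0.1 0; -1 0 0 -0.2 0; -1 0 0 -0.3 0; -1 0 0 -0.4 0; -1 0 0 -0.5 0; -1 0 0 -0.6 0; -1 0 0 -0.7 0; -1 0 0 -0.8 0; -1 0 0 -0.8 0; -1 0 0 -0.8 0; -1 0 0 -0.8 0"

```text
time: 6.0
position: [0.532, 0.1637, 0.185]
tool_rot: [0.801, 0.598, -0.0, -0.0]
ft_force: [-0.1, -0.1, -1.3]
grip_width: 0.0535
grip_force: 10.0
```

Run:
```python
from h import *
p,d,m=snap('scene','a4');q,d2,m2=snap('side','b4')
cv2.imwrite('pics/c4.png',np.hstack([cv2.resize(p[140:320,260:460],(400,360)),cv2.resize(q[100:260,130:310],(400,360))])[:,:,::-1])
```

```text
(no output)
```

View pics/c4.png

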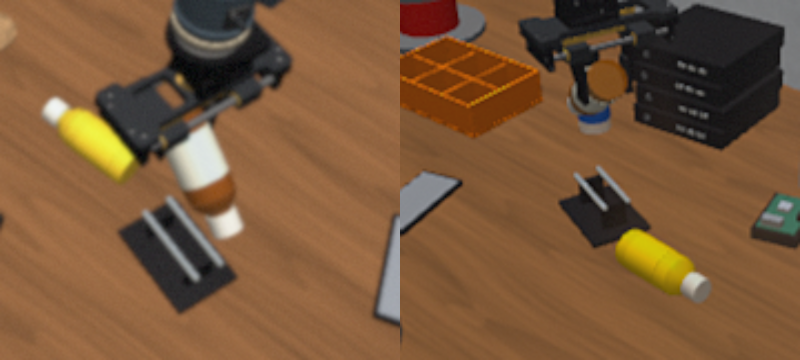

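The left crop shows the bottle lifted and still nearly horizontal at 10 N, cap at (225,222), clear of the rack. I'll lower the grip so it can swing.

```bash
cat >> h.py <<'E'
def tilt():
    o=robot.get_obs(); T=rot(o['tool_rot']); piv=o['position']-T[:,2]*.049
    for n in('scene','side','wrist'):
        m=robot.camera_model(n); p,d=robot.camera(n); L=(cloud(d,m)-piv)@T   # x, y, z(down) from pivot
        hsv=cv2.cvtColor(p,cv2.COLOR_RGB2HSV).astype(int)
        amber=(hsv[...,1]>130)&(hsv[...,0]<20); white=(hsv[...,1]<40)&(hsv[...,2]>140)
        box=(d>0)&(abs(L[...,1])<.032)&(np.hypot(L[...,0],L[...,2])<.14)&(L@T.T+piv)[...,2].__gt__(.012)
        b=box&(amber|white)
        if b.sum()<30: print(n,'few',b.sum()); continue
        Q=L[b][:,[0,2]]; w,V=np.linalg.eigh(np.cov(Q.T)); a=V[:,1]; f=Q[np.argmax(np.hypot(*Q.T))]
        print(n,b.sum(),'mean',Q.mean(0).round(3),'axis deg below x',np.degrees(np.arctan2(*a[::-1])).round(1),'far',f.round(3),'zmin/max',np.percentile(Q[:,1],[1,99]).round(3))
    print('piv',piv.round(4),'w',o['grip_width'],'f',o['grip_force'],'ft',o['ft_force'].round(1),'t',o['time'])
E
python3 -c "from h import *;tilt()"
```

```text
scene 1086 mean [0.053 0.012] axis deg below x 50.6 far [0.107 0.063] zmin/max [-0.097  0.064]
side 323 mean [-0.008 -0.012] axis deg below x 63.0 far [-0.024 -0.085] zmin/max [-0.084  0.051]
wrist 22877 mean [ 0.042 -0.004] axis deg below x 54.7 far [0.108 0.063] zmin/max [-0.081  0.061]
piv [0.5317 0.1637 0.2331] w 0.05332637699374532 f 10.000690589658916 ft [ 0.7 -0.4 -2. ] t 6.1
```

Call:
move_arm:
  motion: "-1 0 0 0 0; -1 0 0 0 0; -1 0 0 0 0; -1 0 0 0 0"
  newtons: 6

```text
time: 6.58
position: [0.5327, 0.1639, 0.1854]
tool_rot: [0.801, 0.598, -0.0, -0.0]
ft_force: [1.1, -0.6, -1.1]
grip_width: 0.0539
grip_force: 6.0
```

```bash
python3 -c "from h import *;tilt()"
```

```text
scene 776 mean [0.035 0.021] axis deg below x 70.1 far [0.059 0.109] zmin/max [-0.101  0.102]
side 346 mean [-0.003 -0.003] axis deg below x 75.7 far [0.037 0.098] zmin/max [-0.083  0.095]
wrist 17343 mean [ 0.025 -0.009] axis deg below x 75.7 far [0.07  0.103] zmin/max [-0.081  0.096]
piv [0.5327 0.1639 0.2344] w 0.053863365590648284 f 6.000084753613919 ft [ 1.1 -0.6 -1.1] t 6.5833
```

Call:
move_arm:
  motion: "-1 0 0 0 0; -1 0 0 0 0; -1 0 0 0 0; -1 0 0 0 0; -1 0 0 0 0"
  newtons: 5

```text
time: 7.15
position: [0.5327, 0.1639, 0.1856]
tool_rot: [0.801, 0.598, 0.0, 0.0]
ft_force: [-1.0, -0.3, -2.2]
grip_width: 0.054
grip_force: 5.0
```

```bash
sed -i 's/box=(d>0)/box=(d>0)\&(L[...,2]>-.035)/' h.py; python3 -c "from h import *;tilt()"
```

```text
scene 711 mean [0.038 0.029] axis deg below x 67.5 far [0.065 0.106] zmin/max [-0.025  0.103]
side 324 mean [-0.003 -0.   ] axis deg below x 75.7 far [0.034 0.098] zmin/max [-0.03   0.092]
wrist 14188 mean [0.024 0.006] axis deg below x 54.8 far [0.066 0.105] zmin/max [-0.026  0.098]
piv [0.5327 0.1639 0.2346] w 0.05403551202050588 f 5.000166068784893 ft [-1.  -0.3 -2.2] t 7.15
```

Call:
move_arm:
  motion: "-1 0 0 0 0; -1 0 0 0 0; -1 0 0 0 0; -1 0 0 0 0"
  newtons: 3.7

```text
time: 7.63
position: [0.5327, 0.1639, 0.1856]
tool_rot: [0.801, 0.598, 0.0, -0.0]
ft_force: [0.8, 0.1, -2.2]
grip_width: 0.0539
grip_force: 3.7
```

```bash
python3 -c "from h import *;tilt()"
```

```text
scene 714 mean [0.038 0.03 ] axis deg below x 67.7 far [0.066 0.109] zmin/max [-0.025  0.103]
side 328 mean [-0.003  0.001] axis deg below x 74.8 far [0.034 0.097] zmin/max [-0.03   0.095]
wrist 14169 mean [0.024 0.006] axis deg below x 54.9 far [0.07  0.103] zmin/max [-0.026  0.098]
piv [0.5327 0.1639 0.2346] w 0.05388709495005724 f 3.7000864022411406 ft [ 0.8  0.1 -2.2] t 7.6333
```

Run:
```python
from h import *
z=np.load('pics/scene0.npz'); m=dict(mtx=z['K'],position=z['t'],attitude=z['a']); P=cloud(z['d'],m)
for c in [(360,180),(330,170),(290,150),(285,195),(325,225),(400,230),(420,280),(453,290),(388,372),(270,230),(241,262),(310,280)]: print(c,P[c[1],c[0]].round(3))
```

```text
(360, 180) [ 0.301  0.072 -0.005]
(330, 170) [ 0.332 -0.01   0.002]
(290, 150) [ 0.348 -0.144 -0.001]
(285, 195) [ 0.502 -0.036  0.04 ]
(325, 225) [0.494 0.094 0.018]
(400, 230) [ 0.367  0.246 -0.002]
(420, 280) [ 0.456  0.359 -0.002]
(453, 290) [0.432 0.433 0.009]
(388, 372) [0.729 0.416 0.113]
(270, 230) [ 0.59  -0.011 -0.   ]
(241, 262) [0.716 0.005 0.028]
(310, 280) [ 0.632  0.155 -0.002]
```

Call:
move_arm:
  motion: "-1 0 -0.1 0 0; -1 0 -0.25 0 0; -1 0 -0.4 0 0; -1 0 -0.5 0.05 0; -1 0 -0.5 0.15 0; -1 0 -0.5 0.25 0; -1 0 -0.5 0.35 0; -1 0 -0.5 0.43 0; -1 0 -0.5 0.48 0; -1 0 -0.5 0.52 0; -1 0 -0.5 0.52 0"
  newtons: 6

```text
time: 8.7
position: [0.4361, 0.1921, 0.0803]
tool_rot: [0.801, 0.598, -0.001, -0.001]
ft_force: [0.1, 0.2, -1.4]
grip_width: 0.0538
grip_force: 6.0
```

```bash
python3 -c "from h import *;tilt()"
```

```text
scene 515 mean [0.038 0.032] axis deg below x 67.1 far [0.067 0.102] zmin/max [-0.023  0.101]
side 313 mean [-0.003 -0.005] axis deg below x 77.9 far [0.035 0.092] zmin/max [-0.03   0.077]
wrist 14222 mean [0.025 0.004] axis deg below x 54.8 far [0.069 0.102] zmin/max [-0.028  0.096]
piv [0.4363 0.1922 0.1293] w 0.053838270198665265 f 6.000328059308231 ft [ 0.1  0.2 -1.4] t 8.7
```

Call:
move_arm:
  motion: "-1 0 0 0.02 0; -1 0 0 0.04 0; -1 0 0 0.05 0; -1 0.04 0 0.05 0; -1 0.08 0 0.05 0; -1 0.12 0 0.045 0; -1 0.16 0 0.04 0; -1 0.2 0 0.035 0; -1 0.24 0 0.03 0; -1 0.28 0 0.03 0; -1 0.28 0 0.035 0; -1 0.28 0 0.035 0"
  newtons: 6

```text
time: 9.85
position: [0.4527, 0.2465, 0.0744]
tool_rot: [0.801, 0.599, -0.0, 0.0]
ft_force: [-0.3, -0.3, -2.5]
grip_width: 0.0541
grip_force: 6.0
```

Run:
```python
from h import *
tilt()
p,d,m=snap('scene','a5');q,d2,m2=snap('side','b5')
cv2.imwrite('pics/c5.png',np.hstack([cv2.resize(p[140:320,300:500],(400,360)),cv2.resize(q[100:260,90:270],(400,360))])[:,:,::-1])
```

```text
scene 496 mean [0.037 0.033] axis deg below x 65.1 far [0.066 0.103] zmin/max [-0.022  0.103]
side 300 mean [-0.004 -0.004] axis deg below x 76.4 far [0.038 0.097] zmin/max [-0.029  0.077]
wrist 14111 mean [0.023 0.005] axis deg below x 55.4 far [0.067 0.104] zmin/max [-0.026  0.098]
piv [0.4527 0.2465 0.1234] w 0.05412564918406437 f 6.000448171980679 ft [-0.3 -0.3 -2.5] t 9.85
```

View pics/c5.png

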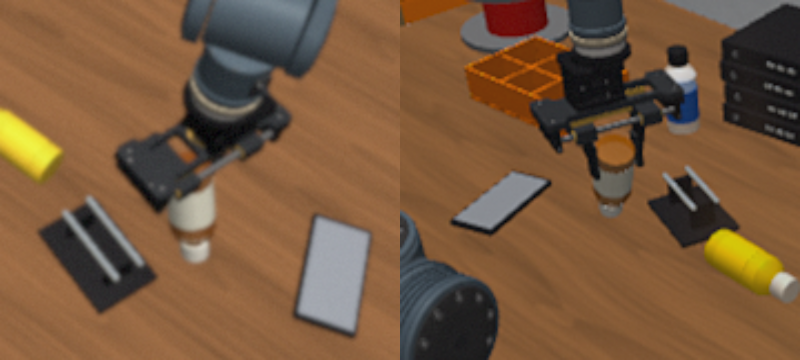

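Call:
move_arm:
  motion: "-1 0 0 0.02 0; -1 0 0 0.04 0; -1 0 0 0.06 0; -1 0 0 0.06 0"
  newtons: 6

```text
time: 10.43
position: [0.4531, 0.2455, 0.0626]
tool_rot: [0.801, 0.598, 0.0, 0.0]
ft_force: [-0.1, -1.1, 3.6]
grip_width: 0.0541
grip_force: 6.0
```

```bash
python3 -c "from h import *;tilt()"
```

```text
scene 477 mean [0.035 0.027] axis deg below x 61.8 far [0.066 0.095] zmin/max [-0.031  0.094]
side 296 mean [-0.006 -0.009] axis deg below x 74.3 far [0.034 0.093] zmin/max [-0.034  0.084]
wrist 14579 mean [0.024 0.002] axis deg below x 56.4 far [0.068 0.096] zmin/max [-0.028  0.092]
piv [0.4531 0.2455 0.1116] w 0.05405836072540054 f 6.000013261218555 ft [-0.1 -1.1  3.6] t 10.4333
```

Call:
move_arm:
  motion: "-1 0.03 0 0 0; -1 0.06 0 0 0; -1 0.09 0 -0.005 0; -1 0.12 0 -0.01 0; -1 0.15 0 -0.015 0; -1 0.18 0 -0.02 0; -1 0.21 0 -0.02 0; -1 0.24 0 -0.02 0; -1 0.27 0 -0.02 0; -1 0.28 0 -0.02 0; -1 0.28 0 -0.02 0"
  newtons: 5

```text
time: 11.5
position: [0.4688, 0.3003, 0.0664]
tool_rot: [0.801, 0.599, 0.0, 0.0]
ft_force: [-0.0, -0.9, -2.1]
grip_width: 0.0538
grip_force: 5.0
```

```bash
python3 -c "from h import *;tilt()"
```

```text
scene 312 mean [0.022 0.024] axis deg below x 67.5 far [0.044 0.103] zmin/max [-0.031  0.1  ]
side 290 mean [-0.007 -0.004] axis deg below x 84.0 far [0.014 0.091] zmin/max [-0.034  0.091]
wrist 11988 mean [ 0.018 -0.005] axis deg below x 64.8 far [0.045 0.103] zmin/max [-0.032  0.096]
piv [0.4688 0.3003 0.1154] w 0.05384268793626553 f 4.99976341612637 ft [-0.  -0.9 -2.1] t 11.5
```

Call:
move_arm:
  motion: "-1 0 0 0.02 0; -1 0 0 0.035 0; -1 0 0 0.035 0; -1 0.03 0 0.035 0; -1 0.06 0 0.035 0; -1 0.09 0 0.035 0; -1 0.12 0 0.035 0; -1 0.15 0 0.035 0; -1 0.17 0 0.035 0; -1 0.17 0 0.035 0"
  newtons: 5

```text
time: 12.48
position: [0.4786, 0.3335, 0.0592]
tool_rot: [0.801, 0.599, 0.0, -0.0]
ft_force: [0.3, -0.4, -1.5]
grip_width: 0.0539
grip_force: 5.0
```

```bash
python3 -c "from h import *;tilt()"
```

```text
scene 99 mean [-0.003 -0.025] axis deg below x 62.7 far [0.029 0.059] zmin/max [-0.034  0.058]
side 232 mean [-0.012  0.007] axis deg below x 91.2 far [-0.009  0.087] zmin/max [-0.035  0.087]
wrist 7518 mean [ 0.012 -0.025] axis deg below x 68.1 far [0.03  0.061] zmin/max [-0.033  0.057]
piv [0.4785 0.3335 0.1082] w 0.053886783278086756 f 5.000023912580218 ft [ 0.3 -0.4 -1.5] t 12.4833
```

```bash
cat >> h.py <<'E'
def disc(lo=-.05,hi=-.015):
    o=robot.get_obs(); T=rot(o['tool_rot']); piv=o['position']-T[:,2]*.049
    for n in('side','scene','wrist'):
        m=robot.camera_model(n); p,d=robot.camera(n); L=(cloud(d,m)-piv)@T
        hsv=cv2.cvtColor(p,cv2.COLOR_RGB2HSV).astype(int)
        b=(d>0)&(hsv[...,1]>120)&(hsv[...,0]<22)&(abs(L[...,1])<.03)&(abs(L[...,0])<.045)&(L[...,2]>lo)&(L[...,2]<hi)
        Q=L[b]
        if len(Q)<25: print(n,'few',len(Q)); continue
        for _ in range(6):
            c,*_r=np.linalg.lstsq(np.c_[Q[:,:2],np.ones(len(Q))],Q[:,2],rcond=None)
            r=Q[:,2]-np.c_[Q[:,:2],np.ones(len(Q))]@c; s=max(.002,1.5*np.median(abs(r))); Q=Q[abs(r)<s]
        print(n,len(Q),'tilt deg x,y',np.degrees(np.arctan(c[:2])).round(1),'z0',c[2].round(4),'x',np.percentile(Q[:,0],[2,98]).round(3),'y',np.percentile(Q[:,1],[2,98]).round(3))
    print(o['time'],piv.round(4),o['ft_force'].round(1))
E
python3 - <<'E'
from h import *
disc()
p,d,m=snap('wrist','w6');q,_,_=snap('side','b6')
cv2.imwrite('pics/c6.png',np.hstack([cv2.resize(p,(400,300)),cv2.resize(q[100:220,110:270],(400,300))])[:,:,::-1])
E
```

```text
side 57 tilt deg x,y [-9.1 -0.7] z0 -0.0332 x [-0.023  0.021] y [-0.027  0.021]
scene 70 tilt deg x,y [-3.6 -1.8] z0 -0.0319 x [-0.024  0.018] y [-0.012  0.008]
wrist 3977 tilt deg x,y [4.6 0. ] z0 -0.0319 x [-0.006  0.027] y [-0.024  0.025]
12.6333 [0.478  0.3324 0.1082] [ 0.7 -0.6 -2.2]
```

View pics/c6.png

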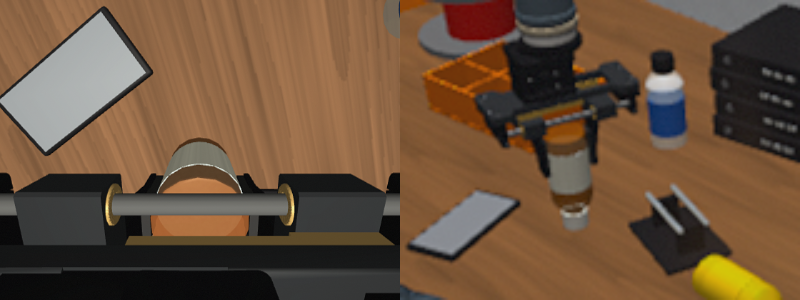

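Call:
move_arm:
  motion: "-1 0 0 0.01 0; -1 0 0 0.02 0; -1 0 0 0.025 0; -1 0 0 0.025 0"
  newtons: 5

```text
time: 13.22
position: [0.4791, 0.3331, 0.0557]
tool_rot: [0.801, 0.598, 0.001, -0.0]
ft_force: [-1.4, 1.0, 4.0]
grip_width: 0.0537
grip_force: 5.0
```

```bash
python3 -c "from h import *;disc()"
```

```text
side 54 tilt deg x,y [-15.   -0.4] z0 -0.037 x [-0.025  0.011] y [-0.023  0.022]
scene 66 tilt deg x,y [-1.4 -1.1] z0 -0.035 x [-0.022  0.017] y [-0.017  0.009]
wrist 4071 tilt deg x,y [5.7 0.1] z0 -0.0353 x [-0.003  0.029] y [-0.025  0.025]
13.2167 [0.479  0.333  0.1047] [-1.4  1.   4. ]
```

```bash
sed -i 's/(abs(L\[...,0\])<.045)/(abs(L[...,0])<X)/; s/def disc(lo=-.05,hi=-.015)/def disc(lo=-.05,hi=-.015,X=.02)/' h.py
python3 - <<'E'
from h import *
disc()
z=np.load('pics/w6.npz')
o=robot.get_obs(); T=rot(o['tool_rot']); piv=o['position']-T[:,2]*.049
m=robot.camera_model('wrist'); p,d=robot.camera('wrist'); L=(cloud(d,m)-piv)@T
for v in range(190,345,6): print(v,p[v,280],(L[v,280]*1e3).round(1))
E
```

```text
side 51 tilt deg x,y [-10.   -3.3] z0 -0.0373 x [-0.018  0.012] y [-0.027  0.023]
scene 74 tilt deg x,y [-1.  -0.8] z0 -0.0351 x [-0.02   0.018] y [-0.017  0.009]
wrist 3888 tilt deg x,y [-0.9  0.2] z0 -0.035 x [-0.003  0.008] y [-0.025  0.025]
13.3667 [0.479  0.333  0.1047] [-1.   1.3  5.8]
190 [154 111  75] [ 24.    0.7 105.6]
196 [70 46 26] [30.8  0.6 49.2]
202 [117 115 102] [30.6  0.6 33.6]
208 [117 116 102] [30.7  0.6 19.1]
214 [118 117 103] [30.6  0.6  7.1]
220 [117 116 102] [30.7  0.5 -3.6]
226 [117 116 102] [ 30.6   0.5 -12.6]
232 [84 60 39] [ 30.    0.5 -18.8]
238 [85 62 42] [ 30.1   0.5 -26.6]
244 [86 62 41] [ 30.1   0.5 -33.1]
250 [204 141  89] [ 28.7   0.5 -35.4]
256 [193 131  78] [ 26.3   0.5 -34.9]
262 [194 129  79] [ 24.    0.5 -34.9]
268 [190 126  76] [ 21.9   0.5 -35.4]
274 [69 68 65] [ 34.1   0.4 -66.4]
280 [97 97 92] [ 33.5   0.4 -68.7]
286 [115 114 110] [ 31.6   0.4 -68.1]
292 [122 121 116] [ 30.2   0.4 -68.6]
298 [110 110 104] [ 27.8   0.4 -67.3]
304 [182 118  69] [  7.8   0.5 -35.6]
310 [179 115  66] [  5.1   0.5 -35.2]
316 [179 116  68] [  3.    0.5 -35.8]
322 [179 115  68] [  0.1   0.5 -35.2]
328 [180 116  67] [ -2.    0.5 -35.9]
334 [94 75 42] [ 24.9   0.4 -78.2]
340 [95 76 42] [ 25.1   0.4 -80.7]
```

The wrist depth shows the bottle's flank vertical to within 0.5° and its underside level: it is inverted with the cap flat on the desk. I'll hold it there for over 2 s.

Call:
move_arm:
  motion: "-1 0 0 0 0; -1 0 0 0 0; -1 0 0 0 0; -1 0 0 0 0; -1 0 0 0 0; -1 0 0 0 0; -1 0 0 0 0; -1 0 0 0 0; -1 0 0 0 0; -1 0 0 0 0; -1 0 0 0 0; -1 0 0 0 0"

```text
time: 14.57
position: [0.4791, 0.3331, 0.0556]
tool_rot: [0.801, 0.598, 0.001, -0.0]
ft_force: [-1.0, 1.8, 5.6]
grip_width: 0.0537
grip_force: 5.0
```

Call:
move_arm:
  motion: "-1 0 0 0 0; -1 0 0 0 0; -1 0 0 0 0; -1 0 0 0 0; -1 0 0 0 0; -1 0 0 0 0; -1 0 0 0 0; -1 0 0 0 0; -1 0 0 0 0; -1 0 0 0 0; -1 0 0 0 0; -1 0 0 0 0"

```text
time: 15.57
position: [0.4791, 0.3331, 0.0557]
tool_rot: [0.801, 0.598, 0.001, -0.0]
ft_force: [-0.9, 1.2, 6.2]
grip_width: 0.0536
grip_force: 5.0
```

Call:
move_arm:
  motion: "-1 0 0 0 0; -1 0 0 0 0; -1 0 0 0 0; -1 0 0 0 0; -1 0 0 0 0; -1 0 0 0 0"

```text
time: 16.07
position: [0.4791, 0.3331, 0.0557]
tool_rot: [0.801, 0.598, 0.001, -0.0]
ft_force: [-1.5, 0.7, 5.7]
grip_width: 0.0535
grip_force: 5.0
```

```bash
python3 -c "from h import *;disc()"
```

```text
side 49 tilt deg x,y [-6.3  0.1] z0 -0.0368 x [-0.02   0.015] y [-0.024  0.022]
scene 73 tilt deg x,y [-2.  -4.2] z0 -0.0353 x [-0.018  0.019] y [-0.019  0.009]
wrist 3891 tilt deg x,y [-1.2  0.1] z0 -0.035 x [-0.003  0.008] y [-0.025  0.025]
16.0667 [0.479  0.333  0.1047] [-1.5  0.7  5.7]
```

Call:
move_arm:
  motion: "-1 0 0 -0.04 0; -1 0 -0.07 -0.04 0; -1 0 -0.15 -0.04 0; -1 0 -0.15 -0.01 0; -1 0 -0.15 0.01 0; -1 -0.05 -0.15 0.01 0; -1 -0.1 -0.15 0.01 0; -1 -0.15 -0.15 0.01 0; -1 -0.2 -0.15 0.02 0; -1 -0.25 -0.15 0.03 0; -1 -0.3 -0.15 0.05 0; -1 -0.3 -0.15 0.05 0"
  newtons: 6

```text
time: 17.22
position: [0.4309, 0.2802, 0.0439]
tool_rot: [0.802, 0.598, -0.002, 0.0]
ft_force: [-1.9, -1.9, 5.4]
grip_width: 0.0536
grip_force: 6.0
```

```bash
python3 -c "from h import *;tilt();disc()"
```

```text
scene 405 mean [0.037 0.018] axis deg below x 58.0 far [0.067 0.079] zmin/max [-0.035  0.077]
side 130 mean [-0.015 -0.012] axis deg below x 62.5 far [0.036 0.073] zmin/max [-0.035  0.06 ]
wrist 11611 mean [0.036 0.   ] axis deg below x 66.2 far [0.068 0.078] zmin/max [-0.034  0.074]
piv [0.431  0.2803 0.0929] w 0.0535904757175523 f 6.0036373464390635 ft [-1.9 -1.9  5.4] t 17.2167
side 55 tilt deg x,y [-28.9   0.7] z0 -0.0447 x [-0.019 -0.001] y [-0.026  0.021]
scene 33 tilt deg x,y [-14.9 -16. ] z0 -0.0398 x [-0.018  0.017] y [-0.006  0.012]
wrist 2408 tilt deg x,y [-15.2   0.2] z0 -0.0445 x [0.004 0.015] y [-0.018  0.019]
17.3667 [0.4323 0.2825 0.0936] [-2.1 -1.9  5.1]
```

Call:
move_arm:
  motion: "-1 -0.06 0 0.03 0; -1 -0.12 0 0.07 0; -1 -0.17 0 0.11 0; -1 -0.21 0 0.15 0; -1 -0.25 0 0.19 0; -1 -0.28 0 0.22 0; -1 -0.31 0 0.25 0; -1 -0.33 0 0.27 0; -1 -0.34 0 0.29 0; -1 -0.34 0 0.29 0"
  newtons: 6

```text
time: 18.35
position: [0.413, 0.2178, -0.0141]
tool_rot: [0.801, 0.598, -0.0, -0.0]
ft_force: [0.4, -0.8, -0.6]
grip_width: 0.0539
grip_force: 6.0
```

```bash
python3 -c "from h import *;tilt();disc()"
```

```text
scene 603 mean [ 0.067 -0.014] axis deg below x -153.8 far [0.114 0.002] zmin/max [-0.034  0.014]
side 167 mean [-0.022 -0.022] axis deg below x 158.3 far [ 0.045 -0.034] zmin/max [-0.035  0.003]
wrist 24445 mean [ 0.061 -0.019] axis deg below x -155.9 far [0.114 0.005] zmin/max [-0.035  0.009]
piv [0.4131 0.2178 0.0349] w 0.05386243278745658 f 5.987132387235761 ft [ 0.4 -0.8 -0.6] t 18.35
side 17 tilt deg x,y [-28.3  -2.7] z0 -0.0482 x [-0.02  -0.005] y [-0.028  0.019]
scene 20 tilt deg x,y [4.6 6.1] z0 -0.0464 x [-0.017  0.002] y [0.002 0.015]
wrist 376 tilt deg x,y [-60.    0.6] z0 -0.0382 x [-0.006  0.004] y [-0.025  0.025]
18.5 [0.4134 0.2183 0.0356] [-0.3  0.3 -1.1]
```

Call:
move_arm:
  motion: "-1 -0.01 0 0.02 0; -1 -0.02 0 0.04 0; -1 -0.02 0 0.045 0; -1 -0.02 0 0.045 0; 0.5 -0.02 0 0.045 0; 0.5 -0.02 0 0.045 0; 0.5 -0.02 0 0.045 0; 0.5 -0.02 0 0.045 0; 0.5 -0.02 0 0.045 0"
  newtons: 6

```text
time: 19.4
position: [0.4122, 0.2143, -0.0223]
tool_rot: [0.801, 0.598, 0.0, 0.0]
ft_force: [0.0, 0.5, -0.2]
grip_width: 0.0646
grip_force: 0.0
```

Run:
```python
from h import *
tilt()
o=robot.get_obs(); T=rot(o['tool_rot']); piv=o['position']-T[:,2]*.049
m=robot.camera_model('wrist'); p,d=robot.camera('wrist'); L=(cloud(d,m)-piv)@T
for v in range(0,260,12): print(v,p[v,280],(L[v,280]*1e3).round(0))
b=(d>0)&(L[...,0]>.03)&(L[...,0]<.12)&(abs(L[...,1])<.05)&(piv[2]-L[...,2]>.03); print('y range',np.percentile(L[b][:,1],[1,99]))
```

```text
scene 669 mean [ 0.053 -0.018] axis deg below x -172.1 far [ 0.108 -0.017] zmin/max [-0.03   0.008]
side 365 mean [-0.014 -0.016] axis deg below x 160.6 far [ 0.062 -0.023] zmin/max [-0.032  0.014]
wrist 29113 mean [ 0.052 -0.02 ] axis deg below x -174.2 far [ 0.107 -0.015] zmin/max [-0.028 -0.006]
piv [0.4122 0.2143 0.0267] w 0.06458642270169483 f 0.0 ft [ 0.   0.5 -0.2] t 19.4
0 [135  96  65] [127.   1.  29.]
12 [132  95  64] [122.   1.  27.]
24 [239 243 241] [105.   1. -16.]
36 [240 243 242] [101.   1. -17.]
48 [240 243 242] [ 97.   1. -17.]
60 [240 244 243] [ 93.   1. -19.]
72 [241 244 243] [ 89.   1. -18.]
84 [241 244 243] [ 86.   1. -16.]
96 [188 124  75] [ 82.   1. -14.]
108 [137  80  41] [ 77.   1. -17.]
120 [142  84  43] [ 73.   1. -21.]
132 [148  87  45] [ 69.   1. -24.]
144 [146  86  44] [ 65.   1. -26.]
156 [175 107  59] [ 61.   1. -27.]
168 [177 109  60] [ 56.   1. -26.]
180 [175 107  58] [ 52.   1. -26.]
192 [171 108  61] [ 48.   1. -27.]
204 [170 107  59] [ 43.   1. -27.]
216 [226 232 227] [ 39.   1. -27.]
228 [226 232 227] [ 34.   1. -28.]
240 [226 232 227] [ 29.   1. -27.]
252 [226 232 227] [ 25.   1. -28.]
y range [-0.04858441  0.04860684]
```

The depth profile shows the bottle lying flat on the desk, its cap spanning tool x = 84 to 107 mm. I'll slide along and grip the cap, so the body hangs upright when lifted.

Call:
move_arm:
  motion: "0.5 0.08 0 -0.02 0; 0.5 0.18 0 -0.02 0; 0.5 0.28 0 -0.02 0; 0.5 0.38 0 -0.02 0; 0.5 0.45 0 -0.02 0; 0.5 0.485 0 -0.02 0; 0.5 0.485 0 -0.02 0; -1 0.485 0 -0.02 0; -1 0.485 0 -0.02 0; -1 0.485 0 -0.02 0; -1 0.485 0 -0.02 0; -1 0.485 0 -0.02 0"
  newtons: 8

```text
time: 20.6
position: [0.4394, 0.3066, -0.0185]
tool_rot: [0.802, 0.598, -0.0, -0.0]
ft_force: [0.6, -0.2, -0.5]
grip_width: 0.0394
grip_force: 0.0
```

Call:
move_arm:
  motion: "-1 0 0 0 0; -1 0 0 0 0; -1 0 0 0 0; -1 0 0 0 0"
  newtons: 8

```text
time: 20.93
position: [0.4395, 0.307, -0.0185]
tool_rot: [0.801, 0.598, -0.0, 0.0]
ft_force: [-0.8, -0.7, 0.5]
grip_width: 0.0334
grip_force: 8.0
```

Call:
move_arm:
  motion: "-1 0 0 -0.08 0; -1 0 0 -0.16 0; -1 0 0 -0.24 0; -1 0 0 -0.32 0; -1 0 0 -0.4 0; -1 0 0 -0.5 0; -1 0 0 -0.6 0; -1 0 0 -0.7 0; -1 0 0 -0.8 0; -1 0 0 -0.8 0; -1 0 0 -0.8 0"
  newtons: 8

```text
time: 21.85
position: [0.44, 0.3076, 0.1421]
tool_rot: [0.801, 0.598, 0.001, 0.0]
ft_force: [-0.6, -0.1, -1.2]
grip_width: 0.0337
grip_force: 8.0
```

```bash
python3 -c "from h import *;tilt()"
```

```text
scene 168 mean [0.012 0.064] axis deg below x 100.5 far [0.01  0.136] zmin/max [0.024 0.135]
side 372 mean [-0.018  0.047] axis deg below x 99.5 far [-0.027  0.136] zmin/max [-0.024  0.132]
wrist 4190 mean [0.01  0.024] axis deg below x 75.1 far [0.018 0.136] zmin/max [-0.004  0.13 ]
piv [0.4399 0.3075 0.1911] w 0.03372320817985542 f 7.999992311233655 ft [-0.6 -0.1 -1.2] t 21.85
```

Call:
move_arm:
  motion: "-1 0 0 -0.08 0; -1 -0.02 0.01 -0.16 0; -1 -0.06 0.03 -0.24 0; -1 -0.12 0.06 -0.25 0; -1 -0.2 0.11 -0.25 0; -1 -0.3 0.17 -0.25 0; -1 -0.4 0.23 -0.25 0; -1 -0.5 0.29 -0.25 0; -1 -0.6 0.35 -0.25 0; -1 -0.7 0.41 -0.25 0; -1 -0.8 0.47 -0.25 0; -1 -0.9 0.53 -0.25 0"
  newtons: 12

```text
time: 23.0
position: [0.4892, 0.1035, 0.1899]
tool_rot: [0.801, 0.598, -0.001, -0.001]
ft_force: [0.6, -0.6, -1.4]
grip_width: 0.0335
grip_force: 12.0
```

Call:
move_arm:
  motion: "-1 -0.1 0.06 0 0; -1 -0.2 0.12 0 0; -1 -0.3 0.18 0 0; -1 -0.4 0.24 0 0; -1 -0.5 0.3 0 0; -1 -0.6 0.35 0 0; -1 -0.7 0.41 0 0; -1 -0.8 0.47 0 0; -1 -0.87 0.51 0 0; -1 -0.92 0.54 0 0; -1 -0.95 0.55 0 0; -1 -0.95 0.55 0 0"

```text
time: 24.0
position: [0.5411, -0.1097, 0.1905]
tool_rot: [0.802, 0.598, -0.001, -0.001]
ft_force: [0.3, -0.1, -1.6]
grip_width: 0.0335
grip_force: 12.0
```

Run:
```python
from h import *
tilt()
o=robot.get_obs();T=rot(o['tool_rot']);print(T.T@(np.array([.566,-.221,0])-o['position']),o['position'],o['q'])
```

```text
scene 435 mean [0.011 0.035] axis deg below x 86.9 far [0.017 0.137] zmin/max [-0.017  0.135]
side 459 mean [-0.014  0.046] axis deg below x 98.7 far [-0.031  0.131] zmin/max [-0.02   0.131]
wrist 4170 mean [0.012 0.022] axis deg below x 74.5 far [0.021 0.135] zmin/max [-0.006  0.127]
piv [ 0.5412 -0.1097  0.2395] w 0.03351684929080566 f 11.999832959845662 ft [ 0.3 -0.1 -1.6] t 24.0
[-0.10162047  0.05662594  0.19091625] [ 0.54081101 -0.1077141   0.1910865 ] [-3.99572472e-01  4.31178815e-01  1.61876841e+00  5.35512916e-04
  1.09350227e+00 -1.12263071e-01]
```

Call:
move_arm:
  motion: "-1 -0.1 0.06 0 0; -1 -0.2 0.12 0 0; -1 -0.3 0.18 0 0; -1 -0.4 0.23 0.05 0; -1 -0.46 0.27 0.12 0; -1 -0.49 0.285 0.2 0; -1 -0.49 0.285 0.27 0; -1 -0.49 0.285 0.33 0; -1 -0.49 0.285 0.38 0; -1 -0.49 0.285 0.42 0; -1 -0.49 0.285 0.45 0; -1 -0.49 0.285 0.45 0"
  newtons: 10

```text
time: 25.15
position: [0.5677, -0.218, 0.1004]
tool_rot: [0.801, 0.599, -0.0, -0.001]
ft_force: [-0.7, -0.0, -2.3]
grip_width: 0.0336
grip_force: 10.0
```

Run:
```python
from h import *
tilt()
p,d,m=snap('scene','a8');q,_,_=snap('side','b8')
cv2.imwrite('pics/c8.png',np.hstack([cv2.resize(p[100:250,140:340],(400,300)),cv2.resize(q[170:290,250:410],(400,300))])[:,:,::-1])
o=robot.get_obs(); T=rot(o['tool_rot']); piv=o['position']-T[:,2]*.049
m=robot.camera_model('wrist'); p,d=robot.camera('wrist'); L=(cloud(d,m)-piv)@T
for v in range(150,270,8): print(v,p[v,280],(L[v,280]*1e3).round(0))
```

```text
scene 382 mean [0.013 0.032] axis deg below x 82.0 far [0.025 0.135] zmin/max [-0.014  0.134]
side 435 mean [-0.012  0.045] axis deg below x 95.4 far [-0.026  0.132] zmin/max [-0.013  0.13 ]
wrist 4427 mean [0.012 0.022] axis deg below x 71.3 far [0.024 0.129] zmin/max [-0.007  0.123]
piv [ 0.5678 -0.2181  0.1494] w 0.03361215399966905 f 10.000123934587464 ft [-0.7 -0.  -2.3] t 25.15
150 [180 143 102] [ 52.   1. 146.]
158 [220 177 129] [ 45.   1. 148.]
166 [219 177 128] [ 38.   1. 148.]
174 [215 173 126] [ 31.   1. 147.]
182 [140 109  76] [ 26.   1. 132.]
190 [109 108  95] [27.  1. 92.]
198 [104 103  91] [27.  1. 62.]
206 [86 63 42] [26.  1. 42.]
214 [152  92  50] [24.  1. 34.]
222 [156  95  51] [20.  1. 30.]
230 [159  97  51] [17.  1. 27.]
238 [114 112 102] [17.  1. 13.]
246 [119 116 105] [16.  1.  2.]
254 [246 248 248] [15.  1. -4.]
262 [246 248 248] [11.  1. -4.]
```

View pics/c8.png

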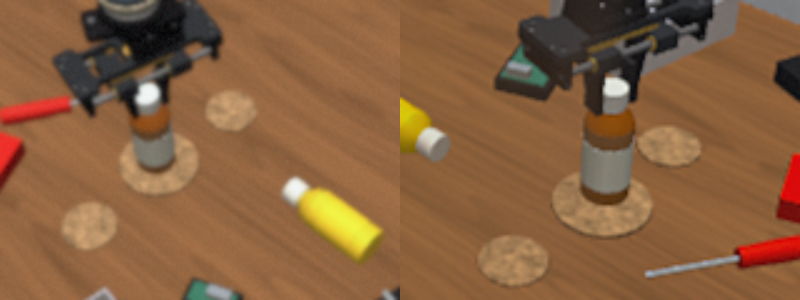

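Both crops show the bottle hanging upright over the centre of the large mat, bottom at about (152,168) left and (605,195) right. I'll lower it slowly.

Call:
move_arm:
  motion: "-1 0 0 0.01 0; -1 0 0 0.02 0; -1 0 0 0.028 0; -1 0 0 0.034 0; -1 0 0 0.039 0; -1 0 0 0.043 0; -1 0 0 0.046 0; -1 0 0 0.049 0; -1 0 0 0.049 0; -1 0 0 0.049 0"
  newtons: 8

```text
time: 26.28
position: [0.5684, -0.219, 0.0918]
tool_rot: [0.801, 0.598, 0.0, -0.0]
ft_force: [-1.1, 0.4, -1.5]
grip_width: 0.0339
grip_force: 8.0
```

Call:
move_arm:
  motion: "-1 0 0 0.003 0; -1 0 0 0.006 0; -1 0 0 0.008 0; -1 0 0 0.01 0; -1 0 0 0.01 0"
  newtons: 8

```text
time: 26.7
position: [0.5685, -0.2193, 0.0905]
tool_rot: [0.801, 0.598, -0.0, 0.0]
ft_force: [-1.4, -0.7, 5.3]
grip_width: 0.0337
grip_force: 8.0
```

Call:
move_arm:
  motion: "-1 0 0 -0.003 0; -1 0 0 -0.003 0; -0.1 0 0 -0.003 0; -0.1 0 0 -0.003 0; -0.1 0 0 -0.003 0; 0.5 0 0 -0.003 0; 0.5 0 0 -0.003 0; 0.5 0 0 -0.003 0; 0.5 0 0 -0.003 0; 0.5 0 0 -0.003 0"
  newtons: 5

```text
time: 27.53
position: [0.5684, -0.219, 0.0903]
tool_rot: [0.801, 0.598, 0.0, 0.0]
ft_force: [-0.3, -0.6, 0.3]
grip_width: 0.0622
grip_force: 0.0
```

Call:
move_arm:
  motion: "0.5 0 0 -0.05 0; 0.5 0 0 -0.12 0; 0.5 0 0 -0.2 0; 0.5 0 0 -0.3 0; 0.5 0 0 -0.42 0; 0.5 0 0 -0.55 0; 0.5 0 0 -0.65 0; 0.5 0 0 -0.7 0; 0.5 0 0 -0.7 0"

```text
time: 28.28
position: [0.57, -0.2199, 0.2338]
tool_rot: [0.801, 0.598, 0.001, 0.003]
ft_force: [0.3, -0.2, -0.4]
grip_width: 0.0653
grip_force: 0.0
```

Run:
```python
from h import *
p,d,m=snap('scene','a9');q,_,_=snap('side','b9')
cv2.imwrite('pics/c9.png',np.hstack([p[::1,60:460],q[:,160:560]])[:,:,::-1])
```

```text
(no output)
```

View pics/c9.png

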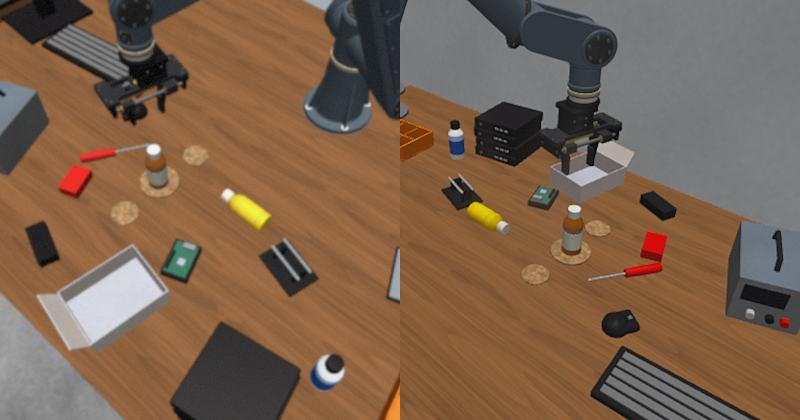

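The bottle stands upright in the middle of the large mat at (158,175) left and (572,235) right. The gripper is clear and the other things are where they were.

```bash
python3 -c "from rig import robot;print(robot.hand_in())"
```

```text
the job is handed in; nothing more can be done
None
```

I held the amber bottle cap-down for over 2 s, stood it upright in the middle of the largest cork mat, left everything else in place, and handed the job in at about 28 s.

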